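# Seat the logger probe in the dry block's thermometer well and mark its depth

### The job

Take the temperature logger probe out of the tube rack and lower it slowly and gently, neither dropping nor forcing it (its tip is delicate), into the small thermometer well of the dry block heater until you feel its tip on the bottom. Then, with the probe standing on the bottom, slide its stiff depth-stop collar slowly down the stem until it sits on the face of the block, so that it marks the depth, and let go. Leave all tubes, vials and other things where they are.

Things in the scene. Friction and masses are not known exactly. Their poses are not given: they have to be found in the camera images.
- probe: Temperature logger probe, about 100 g: steel stem, 8 mm diameter, 82 mm long, round tip, below a white head: a flange, 28 mm diameter, from z = 82 to 86 mm, then a plain grip, 20 mm diameter, to z = 106 mm. Origin at the tip, z along the stem to the head. At the start it hangs upright in a hole of the rack, its collar on the rack's top plate; nearest tube 80 mm off. The delicate tip bears 10 N with ease, not much more.
- collar_under (a point): Centre of the underside of the probe's black depth-stop collar, on the stem's axis. The collar is a knurled ring round the stem, 36 mm diameter, 14 mm high. At the start this point lies 64 mm above the probe's tip, with 4 mm between the collar's top and the head's flange.
- collar (a joint): How far the collar has slid down the stem towards the tip, in m: 0 at the start. It slides stiffly, staying where it is left; moving it takes about 7 N when slow, 10 N at 50 mm/s, 13 N at 100 mm/s; that force bears on the tip.
- well_mouth (a point): Centre of the mouth of the thermometer well, level with the block's top face, z up. The one small round hole of the block: 9.5 mm diameter, slight chamfer, in the bare strip next to the control panel (the other six holes are 17.5 mm wide). Blind: its depth differs from block to block, 36 to 56 mm, and can only be felt. The face is flat for 16 mm around it.
- heater: Dry block heater, white housing 224 (x) by 164 mm (y), fixed. Origin at the centre of its underside, sloped control panel at -x. Its aluminium block, 84 by 104 mm, has its top face 92 mm above the bench, 5 mm above the housing; the well is at x = 12, y = -22 mm here. Capped vials, 20 mm diameter at the cap, stand in two wide holes and rise 15 mm above the face, 55 mm or more from the well.
- rack: Blue three-tier tube rack, 84 (x) by 192 mm (y), fixed, 2 by 5 holes of 19 mm at 36 mm pitch; top plate 78 mm above the bench. Origin at the centre of its underside. It holds the probe and two tall capped tubes, 21 mm diameter at the cap, tops 126 mm above the bench; which hole holds which varies.
- tube_a: Bystander: clear capped tube, 17 mm diameter, 120 mm tall, in the rack. Origin at its foot.
- tube_b: Bystander: another such tube in the rack.
- vial_a: Bystander: short capped vial, 16 mm diameter, 60 mm tall, standing in a wide hole of the heater's block. Origin at its foot.
- vial_b: Bystander: another such vial in the block.
- jar: Bystander: glass jar with a white lid, 72 mm diameter, 130 mm tall. Origin at the centre of its foot.
- tip_box: Bystander: dark red pipette tip box with a clear cover, 84 by 120 by 66 mm tall. Origin at the centre of its underside.
- micro_rack: Bystander: flat yellow microtube rack, 75 by 150 by 26 mm tall. Origin at the centre of its underside.
- marker: Bystander: felt marker lying along its x axis, 135 mm long, 11 mm thick. Origin under its middle.
Things that resemble listed ones, but are neither listed nor needed, are in the scene too. Several things have the shape of the probe; the one meant has the colours described above.

How it is judged:
By the outcome, as a careful person would: the job done as asked, in the order asked, and still so for the second after the job is handed in, with the robot touching nothing.
It also fails if it takes over 64 s, if anything falls off the work surface, if the arm or the gripper's body presses on something with over 40 N, if the wrist force passes 120 N, or if a joint passes its speed limit or range.

### The arm

A 6-joint arm with a two-finger parallel gripper is mounted at the origin on the work surface. World frame = base frame: x ahead of the robot, y to its left, z up, the work surface at z = 0. Lengths are in mm, angles in rad, forces in N, time in s.
With the tool pointing down it reaches from about 300 to 775 mm from the base axis. Payload 14.6 kg.
Tool frame: the origin (TCP) lies on the centre line of the jaws, within the pads' length; the fingertips stand 11 mm ahead of it and the grasp point (between the pads) lies 8 mm behind it; x points along the fingers, y is the direction in which the jaws open and shut, and the axes are right-handed (so a half turn about x gives the same grasp; the last joint's range is limited). The gripper opens to 94 mm and grips with 3 to 60 N. Pads are 16 mm wide; open, the fingers measure 119 mm over their backs; the gripper's body (75 mm by 177 mm) begins 78 mm behind the grasp point.
Start: joints at [-1.217, 0.3, 1.521, -0, 1.321, -0.067], TCP at [224.662, -502.012, 216.446] pointing down, gripper open.
Joint ranges: [-3.03, 3.03], [-0.79, 2.21], [0.23, 2.52], [-1.04, 4.18], [0, 3.07], [-2.55, 2.55]. Speed limits (rad/s): [2.22, 2.22, 2.57, 3.14, 3.14, 3.14].

### API

Orientations are given as [roll, pitch, yaw] about the fixed x, y, z axes, in that order (R = Rz(yaw) Ry(pitch) Rx(roll)).
In Python, from cell import manip gives the robot as it stands.
- The arm moves only by the shell command python3 -m handwheel 'ROWS' [OPENING] [FORCE]. ROWS is JSON, a list of rows, each a list of 2 entries, a list of its own where there are three numbers: the shift along the tool's x, y, z in mm, then the turn about the tool's x in rad. In form: [[[x, y, z], spin], ...]. A call has exactly 10 rows; each row shifts and turns the commanded pose from where the row before left it, along the tool's axes as they then stand; what a row does not reach is not made up. A row lasts 1/8 s, in which the tool goes at most 62.5 mm and 10.7 degrees, less where a joint would pass 70% of its speed; a pose out of reach is approached as far as the arm can. A call with a gripper value outside its range is refused whole. OPENING is the closure in counts, from 0 (fully open) to 255 (shut), set as the call begins (- or left out, the last holds). The fingers move at their own pace and stop on an object; FORCE is the grip in N (left out, the last holds). Time passes only in rows, so rows that do not move let the fingers close, or fill a call up. It gives the time, the measured TCP pose, the force and the opening at its end, in the units of the state.
- manip.read_state(): the state, without advancing time (a new reading comes with each control period).
- manip.camera(name): name is "side" or "top" or "wrist"; returns a dict with "pixels" (420x560x3 uint8, red, green, blue), "z_map" (420x560 float32, mm along the optical axis (not along the pixel's ray), 0 where there is no reading), "mtx" (3x3 intrinsics, pixels), "k1" (the pictures are not rectified: a ray, as slopes to the right and down, at radius r is drawn at 1 + k1 r^2 times it, then the intrinsics apply), "xyz" and "orientation" of the camera in the world. Camera axes: x right, y up, looking along -z (the intrinsics and any distortion apply to the point x, -y, -z); pixel columns grow to the right and rows downward; lengths in mm; the calibration is good to about 2 mm. A picture is of the moment at which its call begins.
- manip.sign_off(): hands the job in, once; it reports no verdict.
Trained networks look in the newest picture that a camera, given by its name, has taken for a name from the list of things; names that differ only in an ending like _2 or _b are one class to them, and where a whole thing is asked for, a point or a joint stands for the part that bears it (a point fixed in the world has none). Each returns a list of dicts, best first, with "confidence" (0 to 1); they miss things now and then, are a little off and sometimes report something else, mostly with a low value. They report only what shows in the picture. A call takes as long as a camera call. They do not tell look-alikes from the thing itself.
- manip.cut_out(target, camera): "region" (420x560 bool, what is visible of it) and "centre" ([column, row] in pixels, amid what is visible of it).
The state is a dict: "clock": time; "joints": joint angles; "qd": joint speeds; "effort": joint torques, N m; "eef_pos": TCP position; "eef_rot": TCP orientation; "wrist_force": force on the tool from outside, world axes, zero at the start; "moment": the same for the moment, N m; "finger_gap": finger opening in mm.
Only numpy, scipy, OpenCV 4.12 (cv2) and the standard library are available. Lean on these libraries where they do the work, as an engineer would, in place of code of your own. Each camera call takes 0.05 s, during which the arm holds its last target. There are 200 camera calls.

## Working session

There is one attempt and no reset: what is moved stays moved. The work goes in short steps, Python scripts to look and compute and a shell command to move; the robot and the scene stay as the last step left them, time stands still between calls to the robot, and variables do not carry over. Pictures are saved under pics/ and viewed, about 8 in all and at most 12, crops included, and the job is handed in when it is done.

```bash
mkdir -p pics; ls; cat > h.py <<'E'
import numpy as np, cv2
from cell import manip
from scipy.spatial.transform import Rotation as Ro
def cam(n): return manip.camera(n)
def R(c):
    return Ro.from_euler('xyz',c['orientation']).as_matrix()
def px2w(c,u,v,z=None,plane=None):
    K=np.array(c['mtx']);xd=np.array([(u-K[0,2])/K[0,0],(v-K[1,2])/K[1,1]])
    x=xd.copy()
    for _ in range(20): x=xd/(1+c['k1']*(x@x))
    d=R(c)@np.array([x[0],-x[1],-1.]);o=np.array(c['xyz'])
    if plane is not None: return o+d*(plane-o[2])/d[2]
    if z is None: z=c['z_map'][int(round(v)),int(round(u))]
    return o+d*z
def w2px(c,p):
    q=R(c).T@(np.array(p)-np.array(c['xyz']));x=np.array([q[0],-q[1]])/-q[2]
    x=x*(1+c['k1']*(x@x));K=np.array(c['mtx']);return K[0,0]*x[0]+K[0,2],K[1,1]*x[1]+K[1,2]
def save(n,im): cv2.imwrite('pics/'+n,im[:,:,::-1])
E
python3 - <<'E'
from h import *
print(manip.read_state())
for n in('top','side'):
    c=cam(n);save(n+'1.png',cv2.resize(c['pixels'],(784,588)));print(n,c['xyz'],c['orientation'],c['mtx'],c['k1'])
    for t in('probe','heater','rack','collar_under'):
        for d in manip.cut_out(t,n)[:5]:
            u,v=d['centre'];print(t,round(d['confidence'],2),np.round(d['centre']),d['region'].sum(),px2w(c,u,v).round())
E
```

```text
pics
{'clock': 0.0, 'joints': array([-1.21655641e+00,  3.00468370e-01,  1.52161809e+00, -1.71261128e-05,
        1.32065581e+00, -6.66066944e-02]), 'qd': array([ 0.00128649, -0.00070734,  0.00324125,  0.00021092,  0.00043491,
        0.00078793]), 'effort': array([-6.06427311e-04, -5.31804621e+01, -3.52736878e+01,  7.07556750e-02,
        2.44296261e-02, -1.23195082e-04]), 'eef_pos': array([ 224.59490623, -501.77417189,  215.87215366]), 'eef_rot': array([-1.62297468,  1.56964659,  1.93946883]), 'wrist_force': array([-0.82544285,  0.62859037,  0.82931832]), 'moment': array([-0.02003248,  0.02139753, -0.01207434]), 'finger_gap': 93.89440648925722}
top [ 416.4200746   -45.22519119 1077.03849214] [ 0.08833794 -0.00506156 -1.548881  ] [[473.65554797   0.         272.40306306]
 [  0.         473.65554797 211.87727967]
 [  0.           0.           1.        ]] -0.014365134483269924
probe 0.8 [362. 295.] 253 [ 338. -234.  105.]
probe 0.79 [392. 147.] 217 [ 643. -293.  109.]
probe 0.77 [318. 300.] 253 [ 325. -144.  107.]
probe 0.67 [330. 204.] 229 [ 519. -164.  121.]
probe 0.66 [280. 276.] 2
[... 440 characters left out ...]
0.           0.           1.        ]] -0.045440431650359395
probe 0.85 [400. 201.] 473 [ 316. -135.   80.]
probe 0.59 [402. 174.] 277 [ 325. -228.   89.]
probe 0.58 [268. 140.] 312 [ 641. -301.   79.]
probe 0.57 [296. 166.] 364 [ 526. -155.  101.]
heater 0.61 [225. 312.] 20090 [489. 239.  87.]
heater 0.39 [296. 171.] 133 [ 525. -152.   93.]
rack 0.62 [183. 287.] 193 [549. 236. 107.]
rack 0.59 [307. 177.] 3083 [ 503. -158.   80.]
collar_under 0.73 [363. 221.] 196 [368. -52.  75.]
collar_under 0.71 [298. 173.] 164 [ 518. -147.   92.]
collar_under 0.61 [264. 145.] 133 [ 646. -286.   71.]
collar_under 0.54 [395. 179.] 174 [ 337. -220.   79.]
collar_under 0.45 [397. 200.] 228 [ 322. -139.   80.]
```

View pics/top1.png

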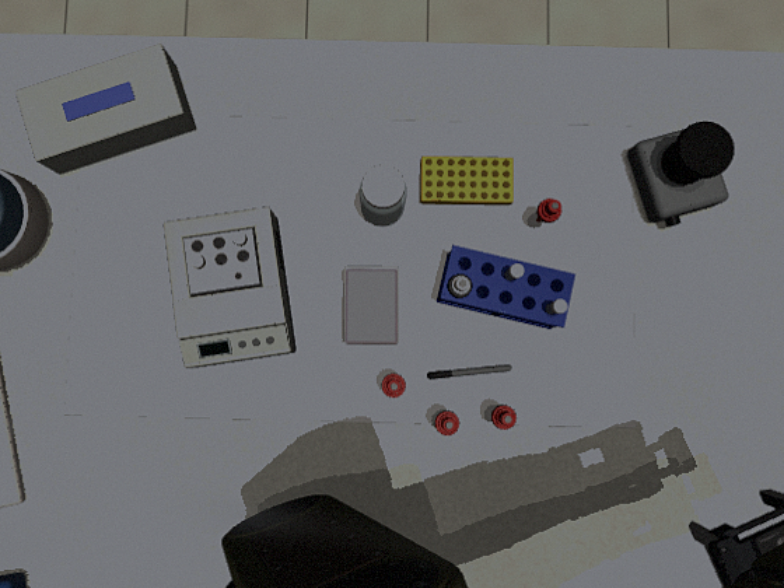

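View pics/side1.png

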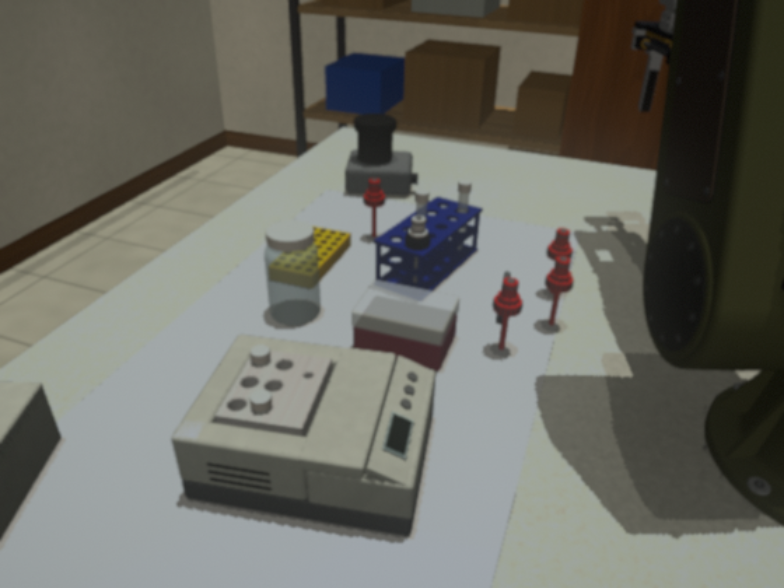

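Top view: the probe-shaped things are red ones at (549,210), (393,385), (447,421), (504,416), and one white with a black collar in the rack at (460,286). The white one fits. The well is the small hole at (238,276), next to the panel side. I'll confirm with a crop.

```bash
python3 - <<'E'
from h import *
s=manip.read_state();T=Ro.from_euler('xyz',s['eef_rot']).as_matrix();print('tool axes cols\n',T.round(3))
c=cam('top');a=c['pixels']
save('crop2.png',np.hstack([cv2.resize(a[170:240,300:370],(390,390),interpolation=2),cv2.resize(a[160:230,130:200],(390,390),interpolation=2)]))
print('probe head top',px2w(c,329,203,plane=118).round(1),'well',px2w(c,170,197,plane=92).round(1))
P=px2w(c,329,203,plane=118);W=px2w(c,170,197,plane=92)
print('to probe in tool axes',(T.T@(np.r_[P[:2],250]-s['eef_pos'])).round(1),'probe->well',(T.T@(np.r_[W[:2],0]-np.r_[P[:2],0])).round(1))
E
```

```text
tool axes cols
 [[-0.     0.408 -0.913]
 [ 0.    -0.913 -0.408]
 [-1.    -0.     0.   ]]
probe head top [ 522.2 -163.1  118. ] well [530.2 166.6  92. ]
to probe in tool axes [ -33.6 -187.8 -410. ] probe->well [   0.  -297.7 -142. ]
```

View pics/crop2.png

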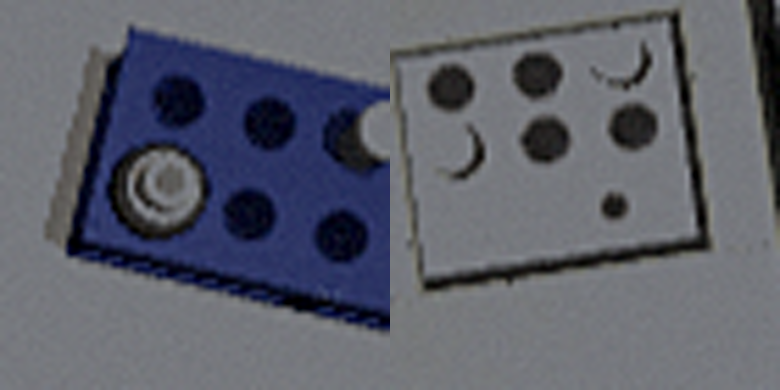

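The crop confirms it: white head with a black collar in the rack corner (crop 165,185), and the small well at crop (614,206), i.e. pixel (170,197). Moving above the probe with the jaws partly closed.

```bash
python3 -m handwheel '[[[-3,-19,-41],0],[[-3,-19,-41],0],[[-3,-19,-41],0],[[-4,-19,-41],0],[[-4,-19,-41],0],[[-4,-19,-41],0],[[-4,-19,-41],0],[[-3,-19,-41],0],[[-3,-18,-41],0],[[-3,-18,-41],0]]' 100 20; python3 - <<'E'
from h import *
s=manip.read_state();print(s['joints'].round(2),s['eef_pos'].round(1))
c=cam('wrist');save('w3.png',c['pixels']);print(c['xyz'],c['orientation'],c['k1'],c['mtx'])
T=Ro.from_euler('xyz',s['eef_rot']).as_matrix();print('cam in tool',T.T@(np.array(c['xyz'])-s['eef_pos']))
for t in('probe','collar_under'):
  for d in manip.cut_out(t,'wrist'):
    u,v=d['centre'];print(t,d['confidence'],u,v,px2w(c,u,v).round(1))
E
```

```text
clock: 1.8
eef_pos: [523.0, -161.7, 250.7]
eef_rot: [2.291, 1.571, -0.43]
wrist_force: [0.2, -1.1, -0.5]
finger_gap: 56.9
[-0.37  0.27  1.48 -0.    1.39  0.78] [ 523.  -161.7  250.7]
[ 587.10911629 -132.78792083  418.25205676] [-2.40928544e-01  6.91919644e-04 -1.15070275e+00] -0.048817835894621825 [[342.10104261   0.         282.12259728]
 [  0.         342.10104261 211.8855768 ]
 [  0.           0.           1.        ]]
cam in tool [-1.67553115e+02 -1.41107146e-01 -7.03712587e+01]
probe 0.96 271.1 368.5 [ 338.4 -229.8   84.6]
probe 0.88 287.0 200.7 [ 531.2 -162.3  119.8]
probe 0.81 461.9 144.1 [ 643.3 -291.9   96.7]
probe 0.79 159.4 273.4 [391.1 -72.6  72.7]
probe 0.68 202.4 359.1 [ 329.1 -152.6   98.9]
collar_under 0.93 284.7 184.6 [ 539.2 -156.7   89.6]
collar_under 0.7 448.0 139.4 [ 644.6 -285.9   78.3]
collar_under 0.7 271.4 359.6 [ 343.7 -227.6   76.4]
collar_under 0.58 155.6 275.2 [390.  -70.3  77.4]
collar_under 0.41 211.8 354.3 [ 323.  -161.6   78.1]
```

View pics/w3.png

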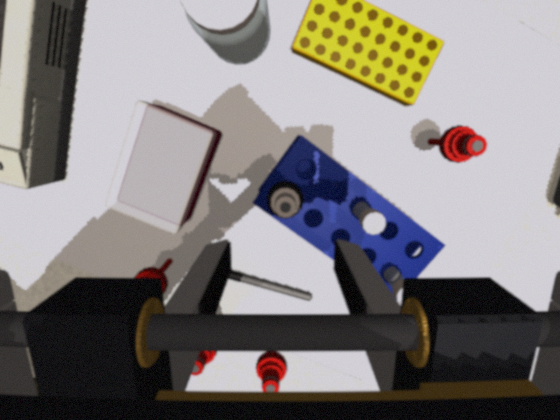

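```bash
cat >> h.py <<'E'
def cloud(c):
    u,v=np.meshgrid(np.arange(560),np.arange(420));K=np.array(c['mtx'])
    xd=np.stack([(u-K[0,2])/K[0,0],(v-K[1,2])/K[1,1]],-1);x=xd.copy()
    for _ in range(20): x=xd/(1+c['k1']*(x**2).sum(-1,keepdims=True))
    d=np.stack([x[...,0],-x[...,1],-np.ones_like(x[...,0])],-1)@R(c).T
    return np.array(c['xyz'])+d*c['z_map'][...,None]
E
python3 - <<'E'
from h import *
for n in('wrist','top'):
    c=cam(n);X=cloud(c);near=np.hypot(X[...,0]-524,X[...,1]+163)<25
    for lo,hi in((112,130),(96,104),(86,95)):
        m=near&(X[...,2]>lo)&(X[...,2]<hi)&(c['z_map']>0);p=X[m]
        if len(p): print(n,lo,len(p),p.mean(0).round(1),np.median(p,0).round(1),cv2.minEnclosingCircle(p[:,:2].astype(np.float32)), np.argwhere(m).mean(0).round(1))
    if n=='wrist':
        save('w4.png',cv2.resize(c['pixels'][165:245,245:325],(560,560),interpolation=cv2.INTER_NEAREST))
E
```

```text
wrist 112 397 [ 526.6 -162.7  119. ] [ 526.6 -162.8  119.3] ((526.01611328125, -162.9954376220703), 9.932650566101074) [205.2 285.5]
wrist 96 229 [ 530.9 -160.7   99.5] [ 532.6 -158.1   99.2] ((525.99658203125, -163.0677490234375), 13.706978797912598) [195.9 285.2]
wrist 86 397 [ 529.6 -161.2   91. ] [ 532.6 -159.    91.3] ((525.56396484375, -163.262451171875), 18.839397430419922) [195.5 285.1]
```

View pics/w4.png

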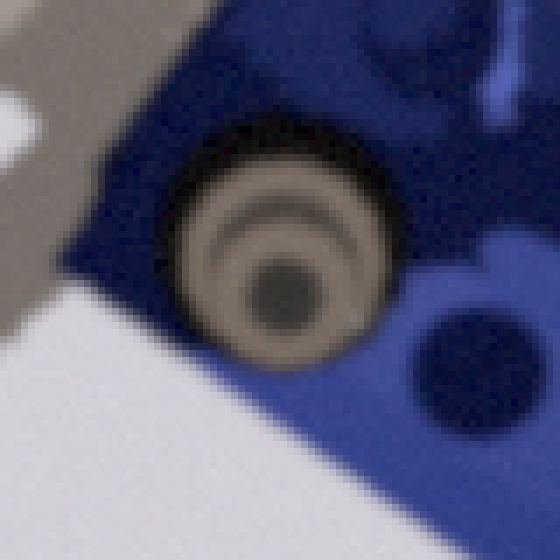

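```bash
python3 -m handwheel '[[[15,2.5,-2],0],[[20,0,0],0],[[25,0,0],0],[[25,0,0],0],[[25,0,0],0],[[20,0,0],0],[[15,0,0],0],[[10,0,0],0],[[4,0,0],0],[[0,0,0],0]]'; python3 - <<'E'
from h import *
p=[]
for i in range(3):
    c=cam('wrist');s=manip.read_state();p.append(s['eef_pos'])
print(np.array(p).round(2),s['wrist_force'])
X=cloud(c);z=c['z_map'];save('w5.png',c['pixels'])
near=(np.hypot(X[...,0]-526,X[...,1]+163)<19)
for lo,hi in((112,130),(96,104),(86,95)):
    m=near&(X[...,2]>lo)&(X[...,2]<hi)&(z>0);q=X[m]
    if len(q): print(lo,len(q),q.mean(0).round(1),cv2.minEnclosingCircle(q[:,:2].astype(np.float32)))
E
```

```text
clock: 3.3
eef_pos: [525.0, -164.5, 91.6]
eef_rot: [2.375, 1.57, -0.346]
wrist_force: [0.0, -0.1, 0.4]
finger_gap: 56.8
[[ 525.17 -164.5    91.87]
 [ 525.21 -164.48   91.98]
 [ 525.19 -164.48   91.97]] [ 1.16498578 -0.04447828 -0.77002697]
112 1586 [ 527.2 -162.5  118.8] ((525.9544677734375, -163.11514282226562), 10.15226936340332)
96 882 [ 531.7 -160.5   99.5] ((525.8541870117188, -163.2437286376953), 14.152050971984863)
86 1270 [ 533.4 -159.9   90.8] ((525.6614379882812, -163.1060028076172), 18.754230499267578)
```

View pics/w5.png

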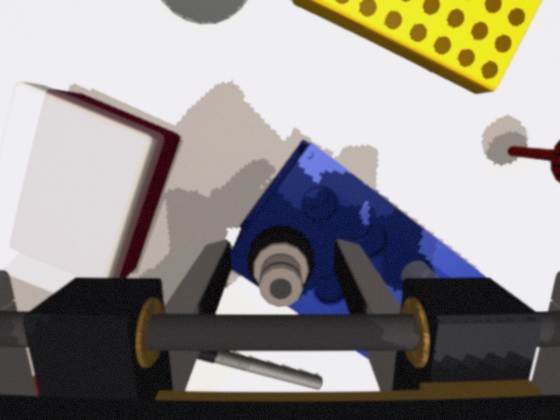

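The probe sits centred between the jaws at (280,265), so I'm lowering slightly and gripping the collar. The collar's 7 N slide also caps the load on the tip.

```bash
python3 -m handwheel '[[[1.5,-1,-1],0],[[0,0,0],0],[[0,0,0],0],[[0,0,0],0],[[0,0,0],0],[[0,0,0],0],[[0,0,0],0],[[0,0,0],0],[[0,0,0],0],[[0,0,0],0]]' 255 40
python3 -m handwheel '[[[-2,0,0],0],[[-6,0,0],0],[[-12,0,0],0],[[-20,0,0],0],[[-20,0,0],0],[[-20,0,0],0],[[-20,0,0],0],[[-12,0,0],0],[[-6,0,0],0],[[-2,0,0],0]]'
python3 - <<'E'
from h import *
for i in range(2): c=cam('wrist');s=manip.read_state()
print(s['eef_pos'].round(2),s['wrist_force'].round(2))
T=Ro.from_euler('xyz',s['eef_rot']).as_matrix()
Y=(cloud(c)-s['eef_pos'])@T; z=c['z_map']
near=(np.hypot(Y[...,1],Y[...,2])<22)&(z>0)
q=Y[near];print(np.histogram(q[:,0],bins=np.arange(-50,20,3)))
for lo,hi in((-36,-20),(-12,-5),(-3,3)):
    m=near&(Y[...,0]>lo)&(Y[...,0]<hi);q=Y[m]
    if len(q):print(lo,len(q),q.mean(0).round(1),cv2.minEnclosingCircle(q[:,1:].astype(np.float32)))
save('w6.png',c['pixels'])
E
```

```text
clock: 4.7
eef_pos: [525.5, -163.1, 90.0]
eef_rot: [2.875, 1.571, 0.154]
wrist_force: [0.1, 1.0, 1.6]
finger_gap: 35.3
clock: 5.95
eef_pos: [525.4, -163.1, 209.9]
eef_rot: [-0.702, 1.571, 2.861]
wrist_force: [0.2, 0.0, -1.1]
finger_gap: 35.1
[ 525.34 -163.02  209.61] [ 1.21  0.25 -0.83]
(array([  90,   93,   89,   99,   81,   91, 1244,  396,  213,  137,  150,
        172,  158,  801,  101,  317,  917,  160,  142,  101,   29,    0,
          0]), array([-50, -47, -44, -41, -38, -35, -32, -29, -26, -23, -20, -17, -14,
       -11,  -8,  -5,  -2,   1,   4,   7,  10,  13,  16,  19]))
-36 2107 [-28.7  -0.1  -2.5] ((-0.0033825908321887255, -3.4057021141052246), 20.49167823791504)
-12 942 [-9.3 -0.  -6.4] ((-0.1113264188170433, -3.751347541809082), 20.299270629882812)
-3 1310 [-1.1 -0.1 -8.3] ((0.00434426125138998, -3.621363878250122), 20.35782814025879)
```

View pics/w6.png

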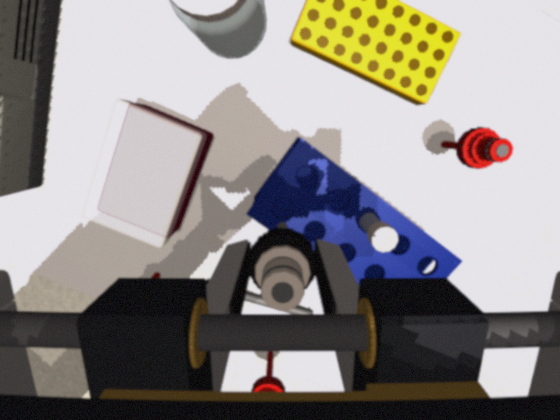

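The probe is held upright, head top at (282,292), collar gripped at (280,265). Next I carry it over to the well.

```bash
python3 -m handwheel '[[[-1,-15,-7],0],[[-1,-25,-12],0],[[-1,-35,-16],0],[[-1,-40,-18],0],[[-1,-45,-21],0],[[0,-45,-21],0],[[0,-40,-19],0],[[0,-30,-14],0],[[0,-16,-7],0],[[0,-8,-4],0]]'
python3 -m handwheel '[[[0,0,0],0],[[0,0,0],0],[[0,0,0],0],[[0,0,0],0],[[0,0,0],0],[[0,0,0],0],[[0,0,0],0],[[0,0,0],0],[[0,0,0],0],[[0,0,0],0]]'
python3 - <<'E'
from h import *
for i in range(2): c=cam('wrist');s=manip.read_state()
print(s['eef_pos'].round(2),s['wrist_force'].round(2),s['finger_gap'])
T=Ro.from_euler('xyz',s['eef_rot']).as_matrix();print(T.round(4))
Y=(cloud(c)-s['eef_pos'])@T; z=c['z_map']
for x,r in ((-29,12),(-9,16),(-1,19.5)):
    m=(np.hypot(Y[...,1],Y[...,2]+1)<r)&(z>0)&(abs(Y[...,0]-x)<2.5);q=Y[m];print(x,len(q),np.median(q[:,0]),cv2.minEnclosingCircle(q[:,1:].astype(np.float32)))
for n in (-29,-1,11,75,116): print(n,np.round(w2px(c,s['eef_pos']+T@[n,0,0]),1))
save('w7full.png',c['pixels']);save('w7.png',cv2.resize(c['pixels'][160:310,190:370],(720,600),interpolation=cv2.INTER_NEAREST))
E
```

```text
clock: 7.3
eef_pos: [529.9, 167.3, 214.8]
eef_rot: [-0.012, 1.57, -2.732]
wrist_force: [0.8, -0.8, -1.1]
finger_gap: 34.9
clock: 8.55
eef_pos: [530.2, 166.6, 214.9]
eef_rot: [2.348, 1.571, -0.373]
wrist_force: [-0.7, 0.2, -1.2]
finger_gap: 34.6
[530.19 166.63 214.98] [-0.01  0.38 -1.21] 35.31547720058579
[[ 0.      0.4085 -0.9128]
 [-0.     -0.9128 -0.4085]
 [-1.      0.     -0.    ]]
-29 1435 -29.359671259093627 ((-0.3224509656429291, -0.3764127194881439), 10.060774803161621)
-9 792 -9.17217949189721 ((-0.14320623874664307, -0.5464940667152405), 13.880814552307129)
-1 1195 -1.1730401068703968 ((0.007644949946552515, -1.3328273296356201), 19.209049224853516)
-29 [282.8 291.4]
-1 [282.8 266.6]
11 [282.8 258.1]
75 [282.7 226. ]
116 [282.6 212.6]
```

View pics/w7.png

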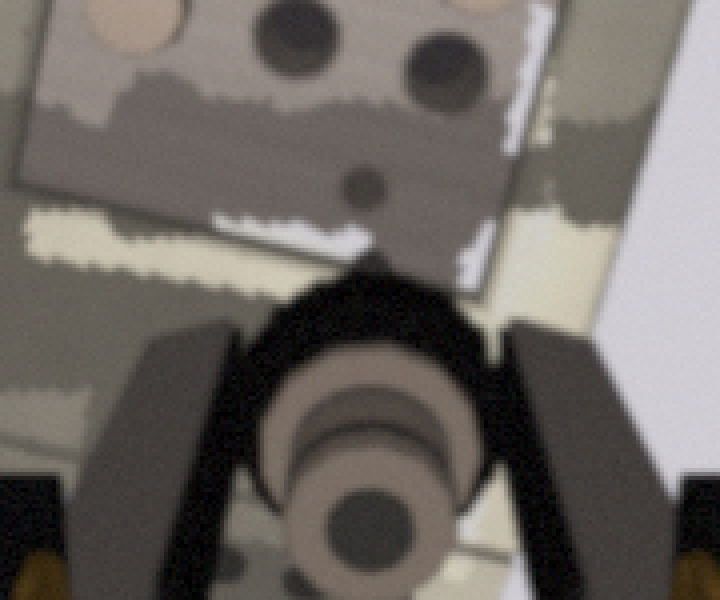

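```bash
python3 - <<'E'
from h import *
for k in range(2):
    c=cam('wrist');s=manip.read_state();T=Ro.from_euler('xyz',s['eef_rot']).as_matrix()
    g=cv2.cvtColor(c['pixels'],cv2.COLOR_RGB2GRAY).astype(float)
    a=g[200:215,274:289];bg=np.median(a);w=np.clip(bg-8-a,0,None)
    yy,xx=np.mgrid[200:215,274:289];r=np.hypot(xx-281,yy-207)<6;w=w*r
    u,v=(w*xx).sum()/w.sum(),(w*yy).sum()/w.sum()
    X=cloud(c);ring=X[198:217,262:276].reshape(-1,3);fz=np.median(ring[:,2])
    W=px2w(c,u,v,plane=fz);print(u,v,bg,'face z',fz,W.round(2),'rel tool',(T.T@(W-s['eef_pos'])).round(2), 'with z92',(T.T@(px2w(c,u,v,plane=92)-s['eef_pos'])).round(2))
print(a.astype(int))
# tip: brightness near the collar top edge
print(g[216:234,272:296].astype(int))
E
```

```text
280.5416666666667 206.78553921568627 85.0 face z 91.26767330423664 [532.5  169.67  91.27] rel tool [123.69  -1.83  -3.35] with z92 [122.96  -1.83  -3.52]
280.4874316939891 206.71038251366122 86.0 face z 91.39349706155008 [532.57 169.75  91.39] rel tool [123.57  -1.88  -3.45] with z92 [122.97  -1.88  -3.59]
[[ 98  98  98  97  93  95  94  94  98  99  97  99  98  99 101]
 [101 101  99  95  89  86  89  84  87  87  94  97  98  97  97]
 [ 99  98  91  87  77  74  75  72  76  81  84  89  96  96  95]
 [ 98  95  85  75  72  66  65  66  70  71  79  87  90  96  98]
 [ 96  89  79  71  63  63  61  66  62  68  70  77  88  92 100]
 [ 95  83  72  65  65  61  65  63  62  65  63  73  85  89  98]
 [ 92  79  66  63  62  65  68  64  66  64  64  69  80  90  98]
 [ 91  80  69  66  65  66  65  64  63  66  64  68  77  90  97]
 [ 88  78  69  62  66  64  63  63  63  63  65  69  81  92 100]
 [ 94  84  74  68  65  70  65  66  65  67  66  74  82  95 100]
 [ 98  88  79  72  68  65  65  63  69  66  71  77  90  95  99]
 [ 98  94  87  84  73  70  72  70  71  74  80  83  97  99 102]
 [100  97  94  91  85  79  79  80  8
[... 1272 characters left out ...]
25 110  89  73  54  41  36  34  38  39  41  40  41  48  53  66  80
   85  91  95  95  96 100]
 [144 128 103  78  57  36  27  20  24  24  26  28  26  28  31  36  48  58
   65  69  75  84  89  93]
 [119  99  73  47  35  18  18  10  12   9  23  11  18  17  17  21  26  30
   30  42  51  63  72  81]
 [ 77  58  37  20  10   8  11  14   1  13   5   6   8  11   0   1  11  10
   17  17  30  38  50  58]
 [ 35  20  17   2  15   3  13  12  18  11   7  13   9  11  12   9   5  10
    7   7   5  19  16  32]
 [ 13   8  13   6   8   0  10  10  20  12   0   9  10  16   3   3   3   1
    2  10   9  12  19  15]
 [  6  13   0   7   3   8  12  14  11  15   6   0  11   7   0   3   9   5
    6   5  13   5  11   6]]
```

Well at (280.5,206.7), tip just beyond the collar edge at about (283.5,224). Shifting by the measured offset and stopping about 6 mm above the face for a close look.

```bash
python3 -m handwheel '[[[4,-1,-1.5],0],[[7,-0.7,-1.5],0],[[8,0,0],0],[[8,0,0],0],[[6,0,0],0],[[4,0,0],0],[[3,0,0],0],[[1,0,0],0],[[0,0,0],0],[[0,0,0],0]]'
python3 - <<'E'
from h import *
c=cam('wrist');c=cam('wrist');s=manip.read_state();T=Ro.from_euler('xyz',s['eef_rot']).as_matrix()
print(s['eef_pos'].round(2),s['wrist_force'].round(2))
for n in (-29,11,76,82): print(n,np.round(w2px(c,s['eef_pos']+T@[n,-.15,-.5]),1))
X=cloud(c);print('face z',np.median(X[215:228,300:312,2]))
save('w8.png',cv2.resize(c['pixels'][190:250,240:320],(800,600),interpolation=cv2.INTER_CUBIC))
E
```

```text
clock: 10.0
eef_pos: [532.3, 169.4, 174.1]
eef_rot: [2.912, 1.57, 0.191]
wrist_force: [-0.4, -0.1, -1.4]
finger_gap: 35.5
[532.27 169.39 174.08] [ 0.64 -0.06 -0.78]
-29 [282.5 290.3]
11 [282.5 257.3]
76 [282.5 225. ]
82 [282.5 222.8]
face z 91.20250492378453
```

View pics/w8.png

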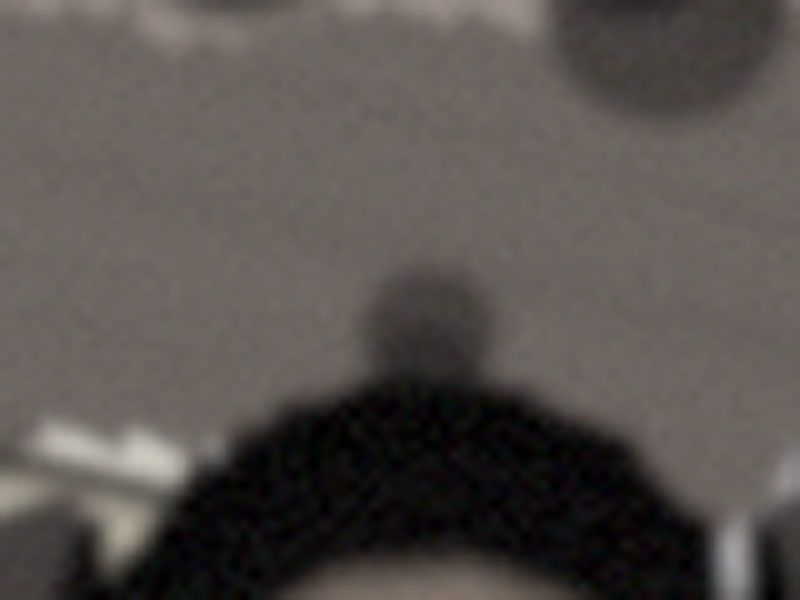

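Well centre at pixel (283,223) against a predicted stem-axis intersection of (282.5,222.8), so it's aligned. Descending slowly.

```bash
python3 -m handwheel '[[[1,0,0],0],[[1,0,0],0],[[1,0,0],0],[[1,0,0],0],[[1,0,0],0],[[1,0,0],0],[[1,0,0],0],[[1,0,0],0],[[1,0,0],0],[[1,0,0],0]]'; python3 -c "
from h import *
for i in range(3): cam('side');s=manip.read_state();print(s['wrist_force'].round(2),s['moment'].round(3),s['eef_pos'].round(2))"
```

```text
clock: 11.35
eef_pos: [532.2, 169.4, 163.9]
eef_rot: [-1.38, 1.571, 2.182]
wrist_force: [-0.3, 0.3, -0.7]
finger_gap: 34.8
[ 0.37  0.41 -0.23] [-0.017  0.015 -0.011] [532.18 169.36 163.74]
[ 0.16 -1.15 -1.72] [-0.021 -0.036 -0.001] [532.2  169.39 163.81]
[-0.04  0.33 -0.76] [ 0.023 -0.025 -0.03 ] [532.2  169.38 163.89]
```

```bash
for i in 1; do python3 -m handwheel '[[[1,0,0],0],[[1,0,0],0],[[1,0,0],0],[[1,0,0],0],[[1,0,0],0],[[1,0,0],0],[[1,0,0],0],[[1,0,0],0],[[1,0,0],0],[[1,0,0],0]]'; done;  python3 -c "
from h import *
for i in range(4): c=cam('wrist');s=manip.read_state();print(s['wrist_force'].round(2),s['moment'].round(3),s['eef_pos'].round(2))
T=Ro.from_euler('xyz',s['eef_rot']).as_matrix();Y=(cloud(c)-s['eef_pos'])@T
for x,r in ((-29,12),(-9,16),(-1,19.5)):
    m=(np.hypot(Y[...,1],Y[...,2]+1)<r)&(abs(Y[...,0]-x)<2.5);q=Y[m];print(x,len(q),np.median(q[:,0]),cv2.minEnclosingCircle(q[:,1:].astype(np.float32)))"
```

```text
clock: 12.75
eef_pos: [532.2, 169.4, 153.9]
eef_rot: [-1.653, 1.571, 1.91]
wrist_force: [0.3, -0.3, -1.2]
finger_gap: 35.2
[-0.71  0.58 -0.71] [-0.02   0.023 -0.009] [532.19 169.38 153.75]
[-0.37  0.15 -0.71] [-0.031  0.013  0.042] [532.19 169.38 153.82]
[ 0.71  0.18 -0.64] [-0.011  0.014 -0.01 ] [532.23 169.41 153.92]
[-0.65 -0.26 -1.1 ] [-0.011  0.015 -0.06 ] [532.22 169.39 153.92]
-29 1436 -29.376188264598944 ((-0.47591814398765564, -0.2330368012189865), 10.278724670410156)
-9 787 -9.179003938325184 ((-0.09253694117069244, -0.5038449168205261), 13.890851020812988)
-1 1194 -1.187475711715717 ((-0.19833946228027344, -1.523306131362915), 19.32077407836914)
```

The tip is well inside the well with no force and the probe hasn't moved in the hand. Continuing.

```bash
python3 -m handwheel '[[[1,0,0],0],[[1,0,0],0],[[1,0,0],0],[[1,0,0],0],[[1,0,0],0],[[1,0,0],0],[[1,0,0],0],[[1,0,0],0],[[1,0,0],0],[[1,0,0],0]]'
python3 -m handwheel '[[[1,0,0],0],[[1,0,0],0],[[1,0,0],0],[[1,0,0],0],[[1,0,0],0],[[1,0,0],0],[[1,0,0],0],[[0.5,0,0],0],[[0.5,0,0],0],[[0,0,0],0]]'
python3 -c "
from h import *
s=manip.read_state();print(s['wrist_force'].round(2),s['moment'].round(3),s['eef_pos'].round(2))"
```

```text
clock: 14.2
eef_pos: [532.2, 169.4, 143.9]
eef_rot: [0.954, 1.571, -1.767]
wrist_force: [-0.2, 0.2, -1.5]
finger_gap: 34.7
clock: 15.45
eef_pos: [532.2, 169.4, 135.9]
eef_rot: [1.413, 1.571, -1.308]
wrist_force: [-0.3, 0.3, -0.6]
finger_gap: 35.0
[-0.31  0.27 -0.61] [-0.048 -0.031  0.032] [532.24 169.37 135.94]
```

```bash
python3 -m handwheel '[[[0.5,0,0],0],[[0.5,0,0],0],[[0.5,0,0],0],[[0.5,0,0],0],[[0.5,0,0],0],[[0.5,0,0],0],[[0.5,0,0],0],[[0.5,0,0],0],[[0.5,0,0],0],[[0.5,0,0],0]]'
```

```text
clock: 16.7
eef_pos: [532.2, 169.4, 130.9]
eef_rot: [-2.128, 1.571, 1.434]
wrist_force: [-0.5, 0.1, -1.4]
finger_gap: 35.4
```

```bash
python3 -m handwheel '[[[0.5,0,0],0],[[0.5,0,0],0],[[0.5,0,0],0],[[0.5,0,0],0],[[0.5,0,0],0],[[0.5,0,0],0],[[0,0,0],0],[[0,0,0],0],[[0,0,0],0],[[0,0,0],0]]'
```

```text
clock: 17.95
eef_pos: [532.3, 169.4, 128.0]
eef_rot: [-2.992, 1.571, 0.571]
wrist_force: [0.3, 0.0, 0.1]
finger_gap: 35.2
```

```bash
python3 -m handwheel '[[[0.5,0,0],0],[[0.5,0,0],0],[[0.5,0,0],0],[[0.5,0,0],0],[[0.5,0,0],0],[[0.5,0,0],0],[[0,0,0],0],[[0,0,0],0],[[0,0,0],0],[[0,0,0],0]]'
```

```text
clock: 19.2
eef_pos: [532.2, 169.4, 125.0]
eef_rot: [2.946, 1.571, 0.225]
wrist_force: [0.0, -0.3, -0.4]
finger_gap: 34.7
```

```bash
python3 -m handwheel '[[[0.5,0,0],0],[[0.5,0,0],0],[[0.5,0,0],0],[[0.5,0,0],0],[[0.5,0,0],0],[[0.5,0,0],0],[[0.5,0,0],0],[[0.5,0,0],0],[[0,0,0],0],[[0,0,0],0]]'
```

```text
clock: 20.45
eef_pos: [532.2, 169.4, 121.0]
eef_rot: [3.091, 1.571, 0.371]
wrist_force: [-0.3, -0.2, -1.3]
finger_gap: 34.9
```

```bash
python3 -m handwheel '[[[0.5,0,0],0],[[0.5,0,0],0],[[0.5,0,0],0],[[0.5,0,0],0],[[0.5,0,0],0],[[0.5,0,0],0],[[0.5,0,0],0],[[0.5,0,0],0],[[0,0,0],0],[[0,0,0],0]]'; python3 -c "
from h import *
for i in range(2): c=cam('wrist');s=manip.read_state();print(s['wrist_force'].round(2))
T=Ro.from_euler('xyz',s['eef_rot']).as_matrix();Y=(cloud(c)-s['eef_pos'])@T
for x,r in ((-29,12),(-9,16),(-1,19.5)):
    m=(np.hypot(Y[...,1],Y[...,2]+1)<r)&(abs(Y[...,0]-x)<2.5);q=Y[m];print(x,len(q),np.median(q[:,0]),cv2.minEnclosingCircle(q[:,1:].astype(np.float32)))"
```

```text
clock: 21.7
eef_pos: [532.7, 169.6, 117.7]
eef_rot: [3.003, 1.569, 0.282]
wrist_force: [-0.5, -0.6, 6.9]
finger_gap: 34.8
[-0.05  0.11  6.33]
[-0.19  1.25  7.01]
-29 760 -30.84782006915887 ((0.14161424338817596, -0.892859935760498), 10.322957992553711)
-9 491 -10.933875672347517 ((-0.17916986346244812, -0.5062650442123413), 13.98879623413086)
-1 1236 -1.1811861122677794 ((-0.059652723371982574, -1.4193984270095825), 19.191268920898438)
```

Bottom felt: the force rose from −1 to +7 N and the head began to rise relative to the collar. That puts the well at about 49–50 mm deep, with about 13 mm left for the collar. Sliding the collar down slowly.

```bash
python3 -m handwheel '[[[0.6,0,0],0],[[0.6,0,0],0],[[0.6,0,0],0],[[0.6,0,0],0],[[0.6,0,0],0],[[0.6,0,0],0],[[0.6,0,0],0],[[0.6,0,0],0],[[0.6,0,0],0],[[0.6,0,0],0]]'
```

```text
clock: 23.05
eef_pos: [532.7, 169.6, 111.8]
eef_rot: [3.019, 1.569, 0.298]
wrist_force: [-0.6, -0.1, 7.6]
finger_gap: 35.5
```

```bash
python3 -m handwheel '[[[0.5,0,0],0],[[0.5,0,0],0],[[0.5,0,0],0],[[0.5,0,0],0],[[0.5,0,0],0],[[0.5,0,0],0],[[0.5,0,0],0],[[0.5,0,0],0],[[0,0,0],0],[[0,0,0],0]]'; python3 -c "
from h import *
for i in range(2): c=cam('wrist');s=manip.read_state();print(s['wrist_force'].round(2))
T=Ro.from_euler('xyz',s['eef_rot']).as_matrix();X=cloud(c);Y=(X-s['eef_pos'])@T
print('rack-free face z',np.median(X[215:228,300:312,2]))
for x,r in ((-41,12),(-21,16),(-1,19.5)):
    m=(np.hypot(Y[...,1],Y[...,2]+1)<r)&(abs(Y[...,0]-x)<4);q=Y[m];print(x,len(q),np.median(q[:,0]),cv2.minEnclosingCircle(q[:,1:].astype(np.float32)))"
```

```text
clock: 24.3
eef_pos: [532.7, 169.5, 107.7]
eef_rot: [2.993, 1.569, 0.272]
wrist_force: [-0.7, 0.1, 6.2]
finger_gap: 35.0
[ 0.08 -0.03  6.3 ]
[-1.37 -0.08  6.88]
rack-free face z 84.72377166638697
-41 1464 -41.53749163136949 ((-0.1514827460050583, -1.0817619562149048), 10.163455963134766)
-21 977 -21.393307695328396 ((-0.11924111098051071, -0.6724638938903809), 13.924484252929688)
-1 1637 -1.1764431619819549 ((-0.0227104052901268, -1.0922927856445312), 19.40949058532715)
```

```bash
python3 -m handwheel '[[[0.4,0,0],0],[[0.4,0,0],0],[[0.4,0,0],0],[[0.4,0,0],0],[[0.4,0,0],0],[[0.2,0,0],0],[[0.2,0,0],0],[[0.1,0,0],0],[[0,0,0],0],[[0,0,0],0]]'
```

```text
clock: 25.65
eef_pos: [532.7, 169.6, 105.2]
eef_rot: [3.02, 1.569, 0.299]
wrist_force: [-1.1, 0.2, 6.4]
finger_gap: 35.4
```

```bash
python3 -m handwheel '[[[0.2,0,0],0],[[0.2,0,0],0],[[0.1,0,0],0],[[0.1,0,0],0],[[0,0,0],0],[[0,0,0],0],[[0,0,0],0],[[0,0,0],0],[[0,0,0],0],[[0,0,0],0]]'
```

```text
clock: 26.9
eef_pos: [532.6, 169.5, 104.6]
eef_rot: [2.999, 1.569, 0.279]
wrist_force: [-1.5, 0.7, 7.0]
finger_gap: 35.2
```

```bash
python3 -m handwheel '[[[0.2,0,0],0],[[0.2,0,0],0],[[0.1,0,0],0],[[0.1,0,0],0],[[0,0,0],0],[[0,0,0],0],[[0,0,0],0],[[0,0,0],0],[[0,0,0],0],[[0,0,0],0]]'
```

```text
clock: 28.15
eef_pos: [532.7, 169.5, 104.0]
eef_rot: [3.011, 1.569, 0.29]
wrist_force: [-0.2, -0.1, 7.2]
finger_gap: 35.2
```

```bash
python3 -m handwheel '[[[0.2,0,0],0],[[0.2,0,0],0],[[0.1,0,0],0],[[0.1,0,0],0],[[0,0,0],0],[[0,0,0],0],[[0,0,0],0],[[0,0,0],0],[[0,0,0],0],[[0,0,0],0]]'
```

```text
clock: 29.4
eef_pos: [532.7, 169.5, 103.9]
eef_rot: [2.993, 1.569, 0.272]
wrist_force: [-3.8, -1.2, 13.5]
finger_gap: 35.1
```

The collar is seated: TCP stopped at 103.9 (about 104.0 expected) and the force stepped to 13.5 N. Relieving the load, then letting go.

```bash
python3 -m handwheel '[[[-0.4,0,0],0],[[-0.4,0,0],0],[[-0.4,0,0],0],[[0,0,0],0],[[0,0,0],0],[[0,0,0],0],[[0,0,0],0],[[0,0,0],0],[[0,0,0],0],[[0,0,0],0]]'
python3 -m handwheel '[[[0,0,0],0],[[0,0,0],0],[[0,0,0],0],[[0,0,0],0],[[0,0,0],0],[[0,0,0],0],[[0,0,0],0],[[0,0,0],0],[[0,0,0],0],[[0,0,0],0]]' 100
python3 -c "
from h import *
for i in range(2): c=cam('wrist');s=manip.read_state();print(s['wrist_force'].round(2))
T=Ro.from_euler('xyz',s['eef_rot']).as_matrix();X=cloud(c);Y=(X-s['eef_pos'])@T
for x,r in ((-45,12),(-25,16),(-1,19.5)):
    m=(np.hypot(Y[...,1],Y[...,2]+1)<r)&(abs(Y[...,0]-x)<4);q=Y[m];print(x,len(q),np.median(X[m],0),cv2.minEnclosingCircle(q[:,1:].astype(np.float32)))
save('w9.png',c['pixels'])"
```

```text
clock: 30.65
eef_pos: [532.4, 169.5, 104.1]
eef_rot: [3.032, 1.57, 0.311]
wrist_force: [-0.8, -0.9, 5.4]
finger_gap: 34.9
clock: 31.9
eef_pos: [532.2, 169.4, 103.8]
eef_rot: [-3.081, 1.571, 0.481]
wrist_force: [-0.6, -0.3, 0.5]
finger_gap: 57.0
[-0.13 -0.02 -0.46]
[ 0.82  0.34 -0.22]
-45 1310 [536.68730461 171.76387737 149.52457524] ((-0.1111535057425499, -1.0100618600845337), 9.980490684509277)
-25 1033 [540.41492574 174.37746189 129.52018503] ((-0.13783083856105804, -0.6541091799736023), 13.863685607910156)
-1 1796 [540.98567534 174.73484329 105.63707568] ((-0.024873120710253716, -0.5005401968955994), 18.840883255004883)
```

View pics/w9.png

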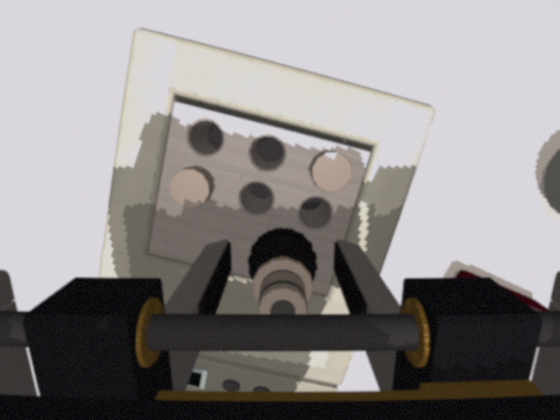

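```bash
python3 - <<'E'
from h import *
a=[]
for k in range(4):
    c=cam('wrist');X=cloud(c);P=X[...,:2]-np.array([532.3,169.6]);r=np.hypot(P[...,0],P[...,1]);z=X[...,2]
    f=(abs(z-92)<3)&(r<45)&(r>22)
    A=np.c_[X[f][:,:2]-[532.3,169.6],np.ones(f.sum())];co=np.linalg.lstsq(A,z[f],rcond=None)[0]
    t=(abs(z-106)<2)&(r<17.5)&(r>14.5)
    a.append([np.median(z[f]),co[2],np.median(z[t]),f.sum(),t.sum()])
    print(np.round(a[-1],2),co.round(4))
s=manip.read_state();print(s['clock'],s['eef_pos'].round(2))
E
```

```text
[  91.29   91.35  105.71 5915.    654.  ] [-3.90000e-03 -4.00000e-04  9.13517e+01]
[  91.3    91.37  105.75 5885.    656.  ] [-4.10000e-03 -4.00000e-04  9.13743e+01]
[  91.27   91.36  105.76 5899.    658.  ] [-3.70000e-03 -5.00000e-04  9.13606e+01]
[  91.28   91.35  105.75 5905.    651.  ] [-3.40000e-03 -4.00000e-04  9.13536e+01]
32.2 [532.22 169.39 103.85]
```

Collar top minus face reads 14.4 mm against a 14 mm collar, so relieving the load may have lifted it about 0.4 mm. I'll regrip 2 mm higher, press it down again and open without lifting first.

```bash
python3 -m handwheel '[[[-1,0,0],0],[[-1,0,0],0],[[0,0,0],0],[[0,0,0],0],[[0,0,0],0],[[0,0,0],0],[[0,0,0],0],[[0,0,0],0],[[0,0,0],0],[[0,0,0],0]]' 100
python3 -m handwheel '[[[0,0,0],0],[[0,0,0],0],[[0,0,0],0],[[0,0,0],0],[[0,0,0],0],[[0,0,0],0],[[0,0,0],0],[[0,0,0],0],[[0,0,0],0],[[0,0,0],0]]' 255 40
python3 -m handwheel '[[[0.2,0,0],0],[[0.2,0,0],0],[[0.2,0,0],0],[[0.2,0,0],0],[[0.2,0,0],0],[[0.2,0,0],0],[[0.1,0,0],0],[[0,0,0],0],[[0,0,0],0],[[0,0,0],0]]'
```

```text
clock: 33.45
eef_pos: [532.2, 169.4, 105.9]
eef_rot: [-1.452, 1.571, 2.111]
wrist_force: [-0.2, 0.7, 0.6]
finger_gap: 57.3
clock: 34.7
eef_pos: [532.2, 169.4, 105.8]
eef_rot: [-1.042, 1.571, 2.521]
wrist_force: [-0.1, 0.7, 0.3]
finger_gap: 35.3
clock: 35.95
eef_pos: [532.5, 169.5, 105.4]
eef_rot: [2.979, 1.57, 0.258]
wrist_force: [-2.0, -1.4, 10.9]
finger_gap: 35.0
```

```bash
python3 -m handwheel '[[[0.2,0,0],0],[[0.2,0,0],0],[[0,0,0],0],[[0,0,0],0],[[0,0,0],0],[[0,0,0],0],[[0,0,0],0],[[0,0,0],0],[[0,0,0],0],[[0,0,0],0]]'
python3 -m handwheel '[[[0,0,0],0],[[0,0,0],0],[[0,0,0],0],[[0,0,0],0],[[0,0,0],0],[[0,0,0],0],[[0,0,0],0],[[0,0,0],0],[[0,0,0],0],[[0,0,0],0]]' 100
python3 - <<'E'
from h import *
for k in range(2):
    c=cam('wrist');X=cloud(c);P=X[...,:2]-np.array([532.3,169.6]);r=np.hypot(P[...,0],P[...,1]);z=X[...,2]
    f=(abs(z-92)<3)&(r<45)&(r>22);t=(abs(z-106)<2)&(r<17.5)&(r>14.5);h=(abs(z-149.5)<4)&(r<9)
    print(np.median(z[f]),np.median(z[t]),np.median(z[h]))
E
```

```text
clock: 37.2
eef_pos: [532.5, 169.5, 105.4]
eef_rot: [2.957, 1.57, 0.236]
wrist_force: [-4.7, -1.6, 15.1]
finger_gap: 34.9
clock: 38.45
eef_pos: [532.2, 169.4, 104.1]
eef_rot: [-1.9, 1.571, 1.663]
wrist_force: [2.0, 1.0, -0.3]
finger_gap: 57.2
91.27907983948555 105.7875838912007 149.64983104459571
91.29600114286993 105.81546374364468 149.6951584634377
```

The press met a hard stop (force rose to 15 N with no motion) and the collar height reading didn't change. The collar was already seated, so the 0.4 mm is depth bias. Retreating straight up.

```bash
python3 -m handwheel '[[[-3,0,0],0],[[-6,0,0],0],[[-12,0,0],0],[[-15,0,0],0],[[-18,0,0],0],[[-18,0,0],0],[[-18,0,0],0],[[-15,0,0],0],[[-10,0,0],0],[[-5,0,0],0]]'
python3 - <<'E'
from h import *
c=cam('wrist');X=cloud(c);P=X[...,:2]-np.array([532.3,169.6]);r=np.hypot(P[...,0],P[...,1]);z=X[...,2]
for lo,hi in((140,155),(126,133),(102,108)):
    m=(r<20)&(z>lo)&(z<hi);print(np.median(z[m]).round(2),cv2.minEnclosingCircle(X[m][:,:2].astype(np.float32)))
s=manip.read_state();print(s['wrist_force'].round(2))
c=cam('side');save('s10.png',cv2.resize(c['pixels'][120:360,120:440],(800,600)))
E
```

```text
clock: 39.8
eef_pos: [532.3, 169.4, 224.7]
eef_rot: [2.994, 1.571, 0.274]
wrist_force: [-0.3, 0.1, 0.7]
finger_gap: 57.0
149.46 ((531.1026611328125, 169.9761962890625), 10.140911102294922)
129.62 ((531.7099609375, 169.8578338623047), 13.898201942443848)
105.69 ((532.236328125, 169.87249755859375), 18.486360549926758)
[0.15 0.55 0.39]
```

View pics/s10.png

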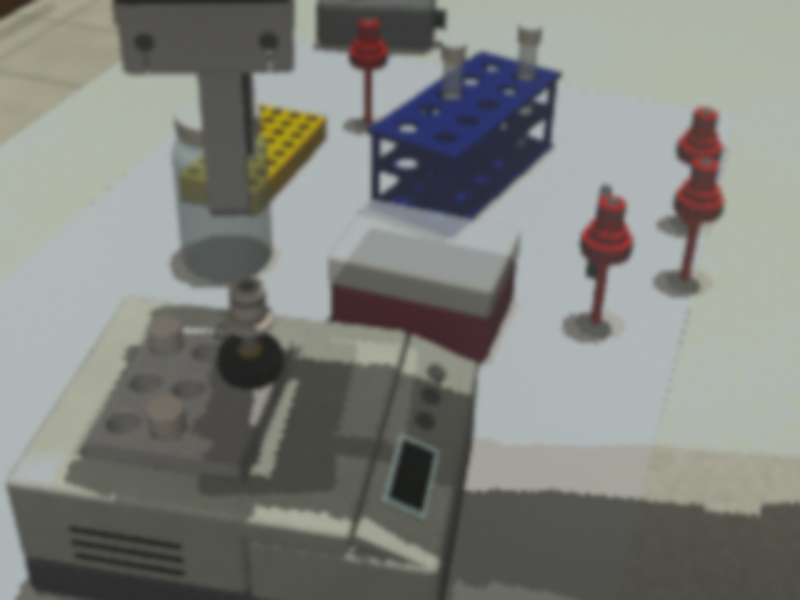

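The probe stands in the well with its collar (crop 250,360) on the block face. The gripper is clear above it, and the tubes, vials and bystanders are undisturbed. Handing in.

```bash
python3 -c "
from cell import manip
print(manip.sign_off())"
```

```text
the job is handed in; nothing more can be done
None
```

The probe is standing on the bottom of the thermometer well with its collar on the block face. I handed the job in at about 40 s of the 64 s allowed.

- **Grip and insertion:** I picked the white-headed probe out of the rack by its collar, aligned it over the well with the wrist camera and lowered it slowly. I felt the bottom when the wrist force rose from about −1 N to +7 N, at an estimated depth of 49–50 mm.
- **Collar:** I slid it down at about 5 mm/s or slower with roughly 7 N, until it met a hard stop on the face. I then let go, regripped slightly higher, pressed once more to 15 N (it did not move), and opened.
- **Tip load:** It stayed around 7–8 N, because the collar slides at that force. The extra force at the end went into the block face.
- **Last checks:** The wrist force is about zero and the gripper is clear of everything. The probe stands within about 1.5° of upright, and the side view shows the tubes, vials and other things in place.
- **One disagreement:** The depth camera put the collar's top 14.4 mm above the face, but the collar is 14 mm high. The reading did not change after the second press, so I took it as camera bias. I can't fully rule out a gap of a few tenths of a millimetre.

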